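Tilt check of a covered serum tube

ROBOT

A 7-joint arm with a two-finger parallel gripper is mounted at the origin on a cart in front of the work surface, level with it; the furniture and walls round the work are solid. World frame = base frame: x ahead of the robot, y to its left, z up, the work surface at z = 0. Lengths are in m, angles in rad, forces in N, time in s.
With the tool pointing down it reaches from about 0.425 to 0.875 m from the base axis. Payload 4.7 kg.
Tool frame: the origin (TCP) lies at the very end of the fingers, on their centre line; the grasp point (between the pads) lies 19 mm behind it (robot.grip_point_offset is the distance from the TCP to the grasp point, in m); y points along the fingers, x is the direction in which the jaws open and shut, and the axes are right-handed (so a half turn about y gives the same grasp; the last joint's range is limited). The gripper opens to 85 mm and grips with 20 to 120 N. Pads are 22 mm wide; open, the fingers measure 114 mm over their backs; the gripper's body (76 mm by 85 mm) begins 54 mm behind the grasp point. The pads swing forward as they close: fully open they stand 13 mm farther back than shut.
Start: joints at [-1.193, 0.321, -0.07, 1.45, 0.023, 1.371, -0.057], TCP at [0.231, 0.607, 0.231] pointing down, gripper open.
Joint ranges: [-2.86, 2.86], [-0.3, 2.09], [-1.38, 1.24], [0.06, 2.45], [-1.56, 4.7], [0.09, 2.05], [-2.69, 2.69]. Speed limits (rad/s): [2.57, 2.57, 3.14, 3.14, 3.14, 3.14, 3.14].

INTERFACE

Orientations are given as [roll, pitch, yaw] about the fixed x, y, z axes, in that order (R = Rz(yaw) Ry(pitch) Rx(roll)).
In Python, from bench import robot gives the robot as it stands.
- The arm moves only by the shell command python3 -m pendant 'ROWS' [FORCE]. ROWS is a JSON object of lists of equal length, an entry for each row: "translation": the shift along the tool's x, y, z in cm, a list of three; "spin": the turn about the tool's y in rad; "claw": the finger opening in cm, from 0 to 8.54. In form: {"translation": [[x, y, z], ...], "spin": [spin, ...], "claw": [claw, ...]}. A call has 1 to 8 rows; each row shifts and turns the commanded pose from where the row before left it, along the tool's axes as they then stand; what a row does not reach is not made up. A row lasts 1/12 s, in which the tool goes at most 41.7 mm and 7.16 degrees, less where a joint would pass 70% of its speed; a pose out of reach is approached as far as the arm can. A call is refused whole if a number of a shift passes 4.17 or a number of a turn 0.125, either way. A call with a gripper value outside its range is refused whole. The fingers move at their own pace and stop on an object; FORCE is the grip in N (left out, the last holds). Time passes only in rows, so rows that do not move let the fingers close. It gives the time, the measured TCP pose, the force and the opening at its end, in the units of the state.
- robot.observe(): the state, without advancing time (a new reading comes with each control period).
- robot.camera(name): name is "scene" or "top" or "wrist"; returns a dict with "frame" (384x512x3 uint8, blue, green, red), "depth" (384x512 float32, m along the optical axis (not along the pixel's ray), 0 where there is no reading), "K" (3x3 intrinsics, pixels), "eye" and "orientation" of the camera in the world; the wrist camera has in their place "tool_from_camera" (4x4, takes a point from camera to tool coordinates, whose origin is the TCP and whose axes are the tool frame's). Camera axes: x right, y up, looking along -z (the intrinsics and any distortion apply to the point x, -y, -z); pixel columns grow to the right and rows downward; lengths in m; the calibration is good to about 2 mm. A picture is of the moment at which its call begins: read the wrist's pose just before it.
- robot.sign_off(): hands the job in, once; it reports no verdict.
Trained networks look in a picture, given as the dict that the camera call returned (one of the last four; its "shot" number tells which), for a name from the list of things; names that differ only in an ending like _2 or _b are one class to them, and where a whole thing is asked for, a point or a joint stands for the part that bears it (a point fixed in the world has none). Each returns a list of dicts, best first, with "p" (0 to 1); they miss things now and then, are a little off and sometimes report something else, mostly with a low value. They report only what shows in the picture. A call takes as long as a camera call.
- robot.recognise(picture, label): "extent" ([left, top, right, bottom] in pixels, round what is visible of it).
- robot.masks_of(picture, label): "mask" (384x512 bool, what is visible of it) and "extent" ([left, top, right, bottom] in pixels, round what is visible of it).
The state is a dict: "t": time; "q": joint angles; "dq": joint speeds; "effort": joint torques, N m; "position": TCP position; "tool_rot": TCP orientation; "wrist_force": force on the tool from outside, world axes, zero at the start; "torque": the same for the moment, N m; "width": finger opening in m.
Only numpy, scipy, OpenCV 4.12 (cv2) and the standard library are available. Lean on these libraries where they do the work, as an engineer would, in place of code of your own. Each camera call takes 0.05 s, during which the arm holds its last target. There are 200 camera calls.

TASK

Check whether the covered blood sample has clotted: lift the white cover off its carrier and stand it upright on the bare worktop (set it down, do not drop it), draw the capped tube straight up out of the carrier until it is completely clear, then tip it over to about 45 degrees with the cap still the higher end. Finish while holding the tube still in that slanted attitude in the air, its lower end more than 10 cm above the worktop; leave the tube in the open holder, the specimen cup and everything else where they are.

Things in the scene. Friction and masses are not known exactly. Their poses are not given: they have to be found in the camera images.
- carrier: The covered tube holder: fixed, round, grey, on a black foot 72 mm across, 6 mm high. Body 60 mm across up to a shoulder at 60 mm height (the cover stands on it), then a 43 mm spigot up to 76 mm. Upright 16 mm bore, its floor 10 mm above the worktop. The open holder has the same shape; their places may be swapped. Origin: centre of the underside, z up.
- cover: Loose white plastic cover (80 g): round, open below, 52 mm across (46 inside), slipped loosely on the carrier. Origin: centre of its lower rim, z up its axis; at first 60 mm above the worktop. Flat top 69 mm above the origin, cavity 64 mm deep; knob 20 mm across up to 99 mm (lowest 5 mm a 16 mm neck). It must rise 60 mm to clear the tube inside.
- sample_tube: Capped serum tube (20 g) loose in the carrier, hidden by the cover at first: 106 mm long, 13 mm across; cap 17 mm across, from 83 to 106 mm above the origin. Origin: centre of its lower end, z along the tube to the cap. It stands on the bore's floor, 10 mm above the worktop, so its top is at 116 mm and 40 mm stand out above it. (Wall cabinet: from 0.58 m up, 0.62 m ahead.)
- open_holder: A second holder of exactly the same shape as the carrier, also fixed, without a cover. Bystander. Origin: centre of the underside, z up.
- other_tube: A tube just like the sample, standing in the open holder, top at 116 mm; to be left there. Origin: centre of its lower end, z towards the cap.
- specimen_cup: Bystander: a loose closed specimen cup, 66 mm across, 70 mm high, on the worktop to the right, in front of the analyser, whose side begins 0.24 m to the right of the robot's centre line, about 0.48 m ahead. Origin: centre of the underside.
- rack: Bystander: fixed clear rack full of tubes, 57 x 146 x 112 mm high (long side along its y), on the left. Origin: centre of the underside.
- dish: Bystander: fixed flat dish, 62 mm across, 16 mm high, front left. Origin: centre of the underside. Not listed, all fixed: tweezers and a pen lie less than 0.41 m ahead of the robot, a timer, a calculator and a pipette more than 0.58 m ahead; between these lines the worktop is bare but for the listed things.

How it is judged:
On the way, in this order (a step that is already met when the one before it is completed fails the run):
1. the cover stands upright on the worktop, let go, clear of the carrier, the tube still in the carrier (height (world z) of cover below 0.006 m and angle between cover's own z axis and vertical below 0.1 rad and horizontal distance between cover and carrier above 0.06 m and contact force between cover and the fingers below 0.1 N and height (world z) of sample_tube below 0.03 m and horizontal distance between sample_tube and carrier below 0.01 m), for 0.2 s.
2. the sample tube is drawn up out of the carrier, still roughly upright, lower end above the carrier's top (height (world z) of sample_tube above 0.082 m and angle between sample_tube's own z axis and vertical below 0.45 rad and contact force between sample_tube and the fingers above 0.5 N), for 0.1 s.
At the end, for the whole second after the job is handed in: Tube still, held by the fingers alone, lower end over 100 mm up, axis 33 to 57 degrees from upright, cap uppermost; cover upright on the worktop, let go, axis over 60 mm from the carrier's; other tube within 12 mm of its place and upright, cup within 30 mm (contact force between sample_tube and the fingers above 0.5 N and height (world z) of sample_tube above 0.1 m and angle between sample_tube's own z axis and vertical between 0.58 and 0.99 rad and linear speed of sample_tube below 0.03 m/s and angular speed of sample_tube below 0.2 rad/s and contact force between sample_tube and carrier below 0.05 N and contact force between sample_tube and cover below 0.05 N and contact force between sample_tube and open_holder below 0.05 N and height (world z) of cover below 0.006 m and angle between cover's own z axis and vertical below 0.1 rad and horizontal distance between cover and carrier above 0.06 m and contact force between cover and the fingers below 0.1 N and distance of other_tube from where it was at the start of the episode below 0.012 m and angle between other_tube's own z axis and vertical below 0.2 rad and distance of specimen_cup from where it was at the start of the episode below 0.03 m); the arm keeps its last pose, push and grip.
It fails at once if the other tube is pulled out or knocked over (moved 20 mm) (distance of other_tube from where it was at the start of the episode above 0.02 m).
It fails at once if the specimen cup is pushed more than 30 mm or tipped over (distance of specimen_cup from where it was at the start of the episode above 0.03 m or angle between specimen_cup's own z axis and vertical above 0.4 rad).
It fails at once if the cover is dropped or thrown (faster than 0.45 m/s, a fall of 10 mm, while not held) (linear speed of cover above 0.45 m/s and contact force between cover and the fingers below 0.05 N).
It also fails if it takes over 51 s, if anything falls off the work surface, if the arm or the gripper's body presses on something with over 40 N, if the wrist force passes 120 N, or if a joint passes its speed limit or range.

## Working session

There is one attempt and no reset: what is moved stays moved. The work goes in short steps, Python scripts to look and compute and a shell command to move; the robot and the scene stay as the last step left them, time stands still between calls to the robot, and variables do not carry over. Pictures are saved under pics/ and viewed, on a budget of 10 in all, crops included, one or two more only if the job needs it, and the job is handed in when it is done.

```bash
ls; mkdir -p pics
cat > h.py <<'E'
import numpy as np, cv2
from scipy.spatial.transform import Rotation as R
from bench import robot
def cam(name):
    s=robot.observe(); c=robot.camera(name)
    if name=="wrist":
        T=np.eye(4);T[:3,:3]=rot(s["tool_rot"]);T[:3,3]=s["position"]
        c["T"]=T@np.array(c["tool_from_camera"])
    else:
        T=np.eye(4);T[:3,:3]=rot(c["orientation"]);T[:3,3]=c["eye"];c["T"]=T
    return c
def rot(o):
    o=np.array(o,float)
    return o if o.shape==(3,3) else R.from_euler("xyz",o).as_matrix()
def cloud(c):
    K=np.array(c["K"]);d=c["depth"];v,u=np.mgrid[:384,:512]
    p=np.stack([(u-K[0,2])/K[0,0]*d,-(v-K[1,2])/K[1,1]*d,-d],-1)
    return p@c["T"][:3,:3].T+c["T"][:3,3]
E
python3 - <<'E'
from h import *
s=robot.observe();print({k:np.round(v,3) for k,v in s.items()})
ims=[]
for n in("scene","top"):
    c=cam(n);P=cloud(c);print(n,{k:c[k] for k in c if k not in("frame","depth","T")})
    ims.append(c["frame"].copy())
    for l in("carrier","cover","open_holder","other_tube","specimen_cup","rack","dish"):
        for m in robot.masks_of(c,l)[:2]:
            q=P[m["mask"]&(c["depth"]>0)]
            if len(q): print(l,round(m["p"],2),np.round(m["extent"]),len(q),"med",np.round(np.median(q,0),3),"lo",np.round(np.percentile(q,3,0),3),"hi",np.round(np.percentile(q,97,0),3))
im=np.vstack(ims);cv2.imwrite("pics/a.png",cv2.resize(im,(400,600)))
cv2.imwrite("pics/scene.png",ims[0]);cv2.imwrite("pics/top.png",ims[1])
E
```

```text
pics
{'t': np.float64(0.0), 'q': array([-1.193,  0.322, -0.07 ,  1.452,  0.023,  1.371, -0.057]), 'dq': array([ 0.   ,  0.   ,  0.001,  0.001, -0.001,  0.   , -0.001]), 'effort': array([-0.0000e+00, -4.9358e+01, -3.8300e-01, -3.1434e+01,  1.3000e-02,
        1.1000e-02,  0.0000e+00]), 'position': array([0.231, 0.607, 0.23 ]), 'tool_rot': array([-1.571,  0.002,  1.207]), 'wrist_force': array([-0.45 ,  0.129,  0.208]), 'torque': array([ 0.006, -0.017,  0.019]), 'width': np.float64(0.086)}
scene {'K': array([[453.41234499,   0.        , 248.95065959],
       [  0.        , 453.41234499, 189.78735575],
       [  0.        ,   0.        ,   1.        ]]), 'eye': array([-0.40521175, -0.68972637,  0.82218078]), 'orientation': array([ 9.83502116e-01, -6.50400746e-05, -8.66385595e-01]), 'shot': 1}
carrier 0.67 [293. 206. 316. 224.] 394 med [ 0.493 -0.134  0.031] lo [ 0.483 -0.149  0.005] hi [ 0.527 -0.1    0.062]
cover 0.78 [294. 174. 315. 208.] 540 med [ 0.5   -0.126  0.113] lo [ 0.488 -0.143  0.066] hi [ 0.528 -0.099  0.159]
open_holder 0.97 [214. 159. 233. 182.] 431 med [0.51  0.193 0.046]
[... 1108 characters left out ...]
i [ 0.535 -0.091  0.16 ]
open_holder 0.85 [195. 170. 222. 192.] 439 med [0.513 0.2   0.059] lo [0.494 0.176 0.   ] hi [0.545 0.234 0.08 ]
other_tube 0.53 [312. 164. 335. 189.] 377 med [ 0.507 -0.112  0.129] lo [ 0.488 -0.137  0.07 ] hi [ 0.535 -0.091  0.16 ]
specimen_cup 0.87 [364. 196. 391. 220.] 499 med [ 0.429 -0.264  0.069] lo [ 0.402 -0.295  0.024] hi [ 0.461 -0.238  0.074]
rack 0.93 [120. 143. 177. 184.] 1462 med [0.566 0.378 0.068] lo [0.529 0.313 0.   ] hi [0.606 0.442 0.113]
rack 0.45 [195. 168. 221. 196.] 425 med [0.512 0.2   0.06 ] lo [0.494 0.179 0.003] hi [0.547 0.234 0.08 ]
dish 0.77 [148. 214. 166. 236.] 335 med [0.398 0.357 0.016] lo [0.372 0.33  0.011] hi [0.422 0.383 0.021]
```

View pics/scene.png

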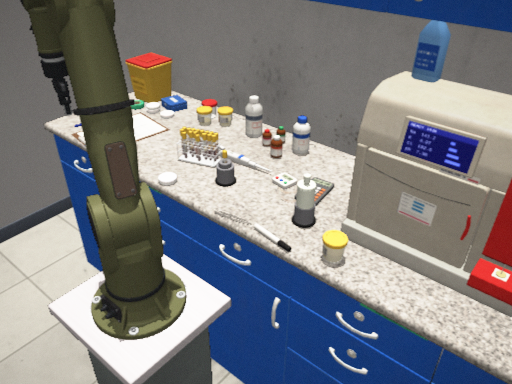

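```bash
python3 -m pendant '{"translation":[[0,0,0],[0,0,0],[0,0,0],[0,0,0],[0,0,0],[0,0,0],[0,0,0],[0,0,0]],"spin":[0.12,0.12,0.12,0.12,0.12,0.12,0.12,0.12],"claw":[8.5,8.5,8.5,8.5,8.5,8.5,8.5,8.5]}' 30
```

```text
t: 1.47
position: [0.2313, 0.6075, 0.2314]
tool_rot: [-1.571, -0.0, 0.241]
wrist_force: [0.2, -0.3, -0.2]
width: 0.0854
```

```bash
python3 -m pendant '{"translation":[[0,0,0],[0,0,0],[2.3,-0.5,-2.5],[2.3,-0.5,-2.5],[2.3,-0.5,-2.5],[2.3,-0.5,-2.5],[2.3,-0.5,-2.5],[2.3,-0.5,-2.5]],"spin":[0.12,0.12,0,0,0,0,0,0],"claw":[8.5,8.5,8.5,8.5,8.5,8.5,8.5,8.5]}'
python3 -m pendant '{"translation":[[2.3,0,-2.5],[2.3,0,-2.5],[2.3,0,-2.5],[2.3,0,-2.5],[2.3,0,-2.5],[0.5,0,-3],[0,0,-3],[0,0,-3]],"spin":[0,0,0,0,0,0,0,0],"claw":[8.5,8.5,8.5,8.5,8.5,8.5,8.5,8.5]}'
python3 -m pendant '{"translation":[[0,0,-3],[0,0,-3],[0,0,-3],[0,0,-3],[0,0,-3],[0,0,-3],[0,0,0],[0,0,0]],"spin":[0,0,0,0,0,0,0,0],"claw":[8.5,8.5,8.5,8.5,8.5,8.5,8.5,8.5]}'
python3 - <<'E'
from h import *
s=robot.observe();print(s["q"])
c=cam("wrist");P=cloud(c)
for l in("cover","carrier"):
    for m in robot.masks_of(c,l)[:2]:
        q=P[m["mask"]&(c["depth"]>0)]
        print(l,m["p"],m["extent"],len(q),np.percentile(q,[3,50,97],0).round(3).tolist())
for f in (c,cam("scene"),cam("top")):
    m=robot.masks_of(f,"cover")
    if not m: continue
    m=m[0];Q=cloud(f);q=Q[m["mask"]&(f["depth"]>0)]
    for a,b,n in((.133,.154,"knob"),(.07,.125,"body")):
        w=q[(q[:,2]>a)&(q[:,2]<b)]
        if len(w)>10:
            A=np.c_[2*w[:,:2],np.ones(len(w))];r=np.linalg.lstsq(A,(w[:,:2]**2).sum(1),rcond=None)[0]
            print(n,len(w),r[:2],np.sqrt(r[2]+r[:2]@r[:2]),m["p"])
cv2.imwrite("pics/w1.png",c["frame"])
E
```

```text
t: 2.13
position: [0.3713, 0.4571, 0.2618]
tool_rot: [-1.57, -0.0, 0.007]
wrist_force: [-0.1, -0.8, -0.0]
width: 0.0849
t: 2.8
position: [0.4923, 0.2425, 0.2612]
tool_rot: [-1.571, -0.0, 0.006]
wrist_force: [-0.1, 0.1, 0.3]
width: 0.0852
t: 3.47
position: [0.4933, 0.0623, 0.2618]
tool_rot: [-1.57, -0.001, 0.003]
wrist_force: [0.7, 0.6, 0.1]
width: 0.0849
[-0.68964997 -0.03872132  0.50140266  1.79101538  0.01811749  1.38348604
 -0.18919478]
cover 0.74 [249.7, 291.5, 301.9, 356.5] 2773 [[0.49, -0.115, 0.063], [0.512, -0.097, 0.113], [0.537, -0.091, 0.13]]
carrier 0.63 [246.1, 259.9, 301.3, 312.1] 1745 [[0.483, -0.121, 0.002], [0.512, -0.093, 0.028], [0.546, -0.084, 0.06]]
body 1578 [ 0.51488699 -0.11752555] 0.025777189095239912 0.74
body 59 [0.51953361 0.20253944] 0.014237931361680467 0.7
knob 28 [ 0.51538933 -0.11323649] 0.015783459976864266 0.55
body 70 [ 0.50926919 -0.11332959] 0.020488779570430434 0.55
```

View pics/w1.png

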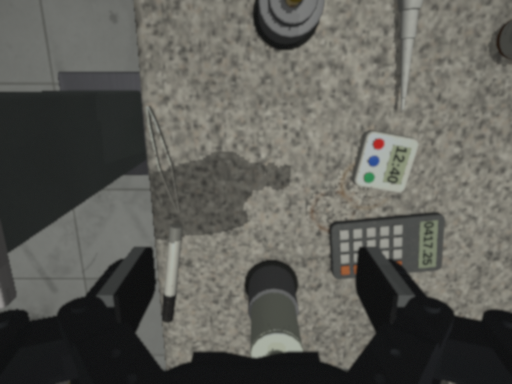

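Wrist view: cover/carrier near pixel (273,310), circle fit r = 25.8 mm (true 26) at (0.515, -0.1175). Going over it.

```bash
python3 -m pendant '{"translation":[[0.3,0,-2.5],[0.3,0,-2.5],[0.3,0,-2.5],[0.3,0,-2.5],[0.3,0,-2.5],[0.3,0,-2.5],[0.3,0,-2.0],[0.1,0,-1]],"spin":[0,0,0,0,0,0,0,0],"claw":[8.5,8.5,8.5,8.5,8.5,8.5,8.5,8.5]}'
python3 -m pendant '{"translation":[[0,0,0],[0,2.5,0],[0,2.5,0],[0,2.0,0],[0,0,0],[0,0,0]],"spin":[0,0,0,0,0,0],"claw":[8.5,8.5,8.5,8.5,8.5,8.5]}'
python3 - <<'E'
from h import *
c=cam("wrist");cv2.imwrite("pics/w2.png",c["frame"])
P=cloud(c);T=c["T"]
ok=(c["depth"]>0)&(np.hypot(P[...,0]-.515,P[...,1]+.1175)<.05)
for a,b,n in((.15,.17,"knobtop"),(.132,.156,"knob"),(.07,.125,"body")):
    w=P[ok&(P[...,2]>a)&(P[...,2]<b)]
    if len(w)>20:
        A=np.c_[2*w[:,:2],np.ones(len(w))];r=np.linalg.lstsq(A,(w[:,:2]**2).sum(1),rcond=None)[0]
        print(n,len(w),r[:2],np.sqrt(r[2]+r[:2]@r[:2]),np.percentile(w,[3,50,97],0).round(4).tolist())
E
```

```text
t: 4.53
position: [0.5164, -0.1185, 0.2615]
tool_rot: [-1.572, -0.0, 0.004]
wrist_force: [0.1, 0.7, -0.6]
width: 0.0851
t: 5.03
position: [0.5159, -0.1138, 0.1907]
tool_rot: [-1.57, 0.002, 0.009]
wrist_force: [-0.0, -0.4, 0.5]
width: 0.0853
knobtop 1058 [ 0.51452096 -0.11671935] 0.007199492577952557 [[0.506, -0.1255, 0.1514], [0.5147, -0.1158, 0.1587], [0.523, -0.1083, 0.1599]]
knob 340 [ 0.51453338 -0.11785048] 0.009735047636484863 [[0.5055, -0.1148, 0.1384], [0.5146, -0.1093, 0.1476], [0.5233, -0.108, 0.1556]]
body 1024 [ 0.51457976 -0.11786935] 0.02591441213923091 [[0.4928, -0.1063, 0.0727], [0.5149, -0.0942, 0.1022], [0.5363, -0.0919, 0.1234]]
```

View pics/w2.png

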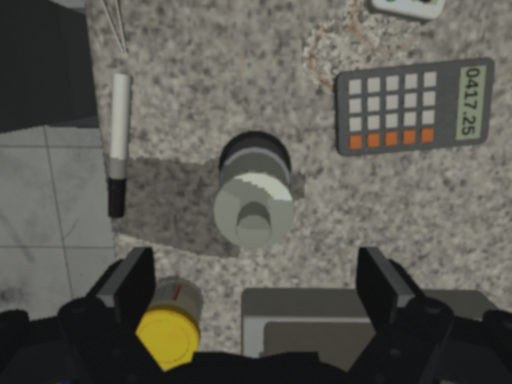

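Knob at pixel (255,225), between the fingers; centre (0.5145, -0.1178), top at 0.159 as expected. Descend and grip.

```bash
python3 -m pendant '{"translation":[[-0.1,0.8,-0.4],[0,1.2,0],[0,1.2,0],[0,1.2,0],[0,1.0,0],[0,0.2,0],[0,0,0],[0,0,0]],"spin":[0,0,0,0,0,0,0,0],"claw":[8.5,7,6,5,4,4,4,4]}' 40
```

```text
t: 5.75
position: [0.5155, -0.1197, 0.1353]
tool_rot: [-1.571, 0.0, 0.007]
wrist_force: [-0.9, -0.2, 0.2]
width: 0.04
```

```bash
python3 -m pendant '{"translation":[[-0.1,0,0.2],[0,0,0],[0,0,0],[0,0,0],[0,0,0],[0,0,0],[0,0,0],[0,0,0]],"spin":[0,0,0,0,0,0,0,0],"claw":[3.5,2.5,1,1,1,1,1,1]}' 40
python3 -m pendant '{"translation":[[0,-0.3,0],[0,-0.6,0],[0,-1,0],[0,-1,0],[0,-1,0],[0,-1,0],[0,-1,0],[0,-1,0]],"spin":[0,0,0,0,0,0,0,0],"claw":[1,1,1,1,1,1,1,1]}' 40
python3 -m pendant '{"translation":[[0,-0.8,0],[0,-0.4,0],[0,0,0],[0,0,0]],"spin":[0,0,0,0],"claw":[1,1,1,1]}' 40
python3 - <<'E'
from h import *
c=cam("wrist");d=cam("scene");cv2.imwrite("pics/w3.png",np.hstack([c["frame"][:,100:400],cv2.resize(d["frame"][120:270,200:360],(410,384))]))
E
```

```text
t: 6.42
position: [0.515, -0.1174, 0.136]
tool_rot: [-1.57, -0.001, 0.007]
wrist_force: [-0.4, 0.4, 5.6]
width: 0.0183
t: 7.08
position: [0.5144, -0.1176, 0.2056]
tool_rot: [-1.571, -0.0, 0.007]
wrist_force: [-0.1, -1.1, -0.7]
width: 0.0183
t: 7.42
position: [0.5143, -0.1175, 0.2163]
tool_rot: [-1.571, 0.0, 0.007]
wrist_force: [-0.6, -0.4, -0.7]
width: 0.0185
```

View pics/w3.png

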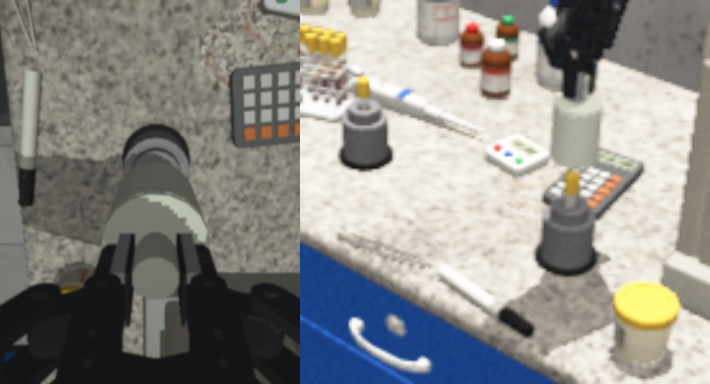

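Cover is lifted clear and the yellow-capped tube stayed in the carrier (right crop at (570,185)). Carrying the cover to about y = +0.05 and lowering.

```bash
python3 -m pendant '{"translation":[[0,0,0.8],[0,0,1.6],[0,0,2.2],[0,0,2.5],[0,0,2.5],[0,0,2.5],[0,0,2.2],[0,0,1.5]],"spin":[0,0,0,0,0,0,0,0],"claw":[1,1,1,1,1,1,1,1]}' 40
python3 -m pendant '{"translation":[[0,0,0.8],[0,0,0],[0,0,0],[0,1,0],[0,2,0],[0,2,0],[0,2,0],[0,2,0]],"spin":[0,0,0,0,0,0,0,0],"claw":[1,1,1,1,1,1,1,1]}' 40
python3 -m pendant '{"translation":[[0,1.5,0],[0,1,0],[0,0.8,0],[0,0.4,0],[0,0.2,0],[0,0,0],[0,0,0]],"spin":[0,0,0,0,0,0,0],"claw":[1,1,1,1,1,1,1]}' 40
```

```text
t: 8.18
position: [0.5126, 0.044, 0.2158]
tool_rot: [-1.57, 0.001, 0.01]
wrist_force: [0.3, 0.4, -1.5]
width: 0.0186
t: 8.85
position: [0.513, 0.0466, 0.1249]
tool_rot: [-1.571, 0.0, 0.004]
wrist_force: [0.3, 0.2, 0.1]
width: 0.0185
t: 9.43
position: [0.5139, 0.0485, 0.088]
tool_rot: [-1.57, -0.001, 0.007]
wrist_force: [0.1, 0.2, -1.1]
width: 0.0186
```

```bash
python3 -m pendant '{"translation":[[0,0.4,0],[0,0.3,0],[0,0.2,0],[0,0,0],[0,0,0]],"spin":[0,0,0,0,0],"claw":[1,1,1,1,1]}' 40
python3 -m pendant '{"translation":[[0,0.1,0],[0,0.1,0],[0,0.1,0],[0,0,0],[0,0,0]],"spin":[0,0,0,0,0],"claw":[1,1,1,1,1]}' 40
```

```text
t: 9.85
position: [0.5132, 0.0484, 0.0782]
tool_rot: [-1.571, 0.0, 0.007]
wrist_force: [-0.5, 0.1, -1.1]
width: 0.0186
t: 10.27
position: [0.5135, 0.0485, 0.076]
tool_rot: [-1.57, -0.0, 0.007]
wrist_force: [-2.2, -0.0, 4.9]
width: 0.0186
```

Contact (about +6 N on the tool). Open slowly, then rise.

```bash
python3 -m pendant '{"translation":[[0,0,0],[0,0,0],[0,0,0],[0,0,0],[0,0,0],[0,0,0],[0,0,0],[0,0,0]],"spin":[0,0,0,0,0,0,0,0],"claw":[2.2,2.6,3,3.5,4,5,5,5]}' 30
python3 -m pendant '{"translation":[[0,-0.5,0],[0,-1.5,0],[0,-2.5,0],[0,-3,0],[0,-3,0],[0,-2,0],[0,0,0],[0,0,0]],"spin":[0,0,0,0,0,0,0,0],"claw":[5,5,5,5,5,5,5,5]}' 30
python3 - <<'E'
from h import *
c=cam("wrist");cv2.imwrite("pics/w4.png",c["frame"]);P=cloud(c)
ok=(c["depth"]>0)&(np.hypot(P[...,0]-.5135,P[...,1]-.0485)<.05)
for a,b,n in((.0965,.12,"knobtop"),(.075,.094,"knob"),(.01,.06,"body")):
    w=P[ok&(P[...,2]>a)&(P[...,2]<b)]
    if len(w)>20:
        A=np.c_[2*w[:,:2],np.ones(len(w))];r=np.linalg.lstsq(A,(w[:,:2]**2).sum(1),rcond=None)[0]
        print(n,len(w),r[:2],np.sqrt(r[2]+r[:2]@r[:2]),np.percentile(w,[3,50,97],0).round(4).tolist())
E
```

```text
t: 10.93
position: [0.5132, 0.0484, 0.0753]
tool_rot: [-1.571, -0.0, 0.007]
wrist_force: [-0.4, -0.7, -0.2]
width: 0.0499
t: 11.6
position: [0.5141, 0.0486, 0.2018]
tool_rot: [-1.57, -0.003, 0.007]
wrist_force: [-0.3, 0.0, 0.2]
width: 0.05
knobtop 524 [0.5133428  0.04845455] 0.006943792737130619 [[0.5049, 0.04, 0.0973], [0.5131, 0.0486, 0.0988], [0.522, 0.057, 0.1002]]
knob 117 [0.51325118 0.04798988] 0.009758846886690922 [[0.5043, 0.0513, 0.079], [0.513, 0.0565, 0.0862], [0.5222, 0.0578, 0.0935]]
body 383 [0.51332209 0.04802093] 0.025909798694131514 [[0.4915, 0.06, 0.0111], [0.5129, 0.0717, 0.038], [0.5342, 0.074, 0.0581]]
```

View pics/w4.png

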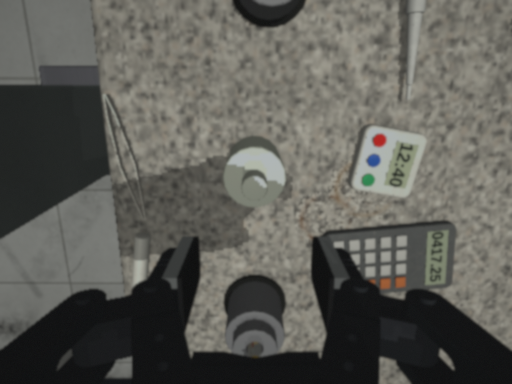

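Cover stands upright at (255,175), concentric knob and body, top at 99 mm. Now over the carrier's tube.

```bash
python3 -m pendant '{"translation":[[0,0,-1],[0,0,-2.5],[0,0,-2.5],[0,0,-2.5],[0,0,-2.5],[0,0,-2.5],[0,0,-2],[0,0,-1.1]],"spin":[0,0,0,0,0,0,0,0],"claw":[5,5,5,5,5,5,5,5]}' 30
python3 -m pendant '{"translation":[[0,2,0],[0,2,0],[0,1,0],[0,0,0],[0,0,0]],"spin":[0,0,0,0,0],"claw":[5,5,5,5,5]}' 30
python3 - <<'E'
from h import *
c=cam("wrist");P=cloud(c)
ok=(c["depth"]>0)&(np.hypot(P[...,0]-.5145,P[...,1]+.1178)<.035)
for a,b,n in((.1145,.125,"captop"),(.095,.112,"cap"),(.078,.09,"tube"),(.062,.074,"spigot"),(.015,.057,"body")):
    w=P[ok&(P[...,2]>a)&(P[...,2]<b)]
    if len(w)>20:
        A=np.c_[2*w[:,:2],np.ones(len(w))];r=np.linalg.lstsq(A,(w[:,:2]**2).sum(1),rcond=None)[0]
        print(n,len(w),r[:2],np.sqrt(r[2]+r[:2]@r[:2]),np.percentile(w,[3,50,97],0).round(4).tolist())
E
```

```text
t: 12.32
position: [0.5128, -0.1217, 0.199]
tool_rot: [-1.572, 0.003, 0.003]
wrist_force: [0.0, 0.4, -0.9]
width: 0.0497
t: 12.73
position: [0.5136, -0.1178, 0.1496]
tool_rot: [-1.571, 0.002, 0.007]
wrist_force: [-0.5, 0.6, -0.8]
width: 0.0499
captop 440 [ 0.51456289 -0.11748673] 0.006138661828571916 [[0.5075, -0.1246, 0.1146], [0.5147, -0.1174, 0.1154], [0.5217, -0.1105, 0.1168]]
cap 258 [ 0.51454397 -0.11780139] 0.008179368823533617 [[0.5069, -0.1157, 0.0959], [0.5141, -0.1106, 0.1039], [0.522, -0.1095, 0.1116]]
tube 81 [ 0.51416879 -0.12206374] 0.010329072296272272 [[0.5086, -0.1157, 0.0782], [0.5141, -0.1119, 0.082], [0.52, -0.1112, 0.0867]]
spigot 308 [ 0.51476565 -0.10905544] 0.013752944890076032 [[0.4964, -0.1205, 0.0623], [0.5144, -0.1007, 0.0698], [0.5329, -0.0965, 0.0739]]
body 558 [ 0.51437107 -0.11307007] 0.025580976210919603 [[0.4909, -0.1016, 0.0167], [0.5133, -0.0903, 0.0389], [0.5371, -0.0879, 0.0559]]
```

```bash
python3 -m pendant '{"translation":[[0.1,1.5,0],[0,1.5,0],[0,1.5,0],[0,1.2,0],[0,0.5,0],[0,0,0],[0,0,0]],"spin":[0,0,0,0,0,0,0],"claw":[5,4.5,4,3.5,3.5,3.5,3.5]}' 25
python3 -m pendant '{"translation":[[0,0,0],[0,0,0],[0,0,0],[0,0,0],[0,0,0],[0,0,0],[0,0,0]],"spin":[0,0,0,0,0,0,0],"claw":[2.5,2,1,0.5,0.5,0.5,0.5]}' 25
```

```text
t: 13.37
position: [0.5159, -0.1177, 0.0889]
tool_rot: [-1.571, -0.001, 0.007]
wrist_force: [-0.7, -0.6, 0.2]
width: 0.0349
t: 13.95
position: [0.5161, -0.1176, 0.0892]
tool_rot: [-1.571, -0.001, 0.007]
wrist_force: [-0.5, -0.3, 5.4]
width: 0.0156
```

```bash
python3 -m pendant '{"translation":[[0,-0.4,0],[0,-0.8,0],[0,-1.3,0],[0,-1.5,0],[0,-1.5,0],[0,-1.5,0],[0,-1.2,0],[0,-0.6,0]],"spin":[0,0,0,0,0,0,0,0],"claw":[0.5,0.5,0.5,0.5,0.5,0.5,0.5,0.5]}' 25
python3 -m pendant '{"translation":[[0,0,0],[0,0,0],[0,0,0],[0,0,0]],"spin":[0,0,0,0],"claw":[0.5,0.5,0.5,0.5]}' 25
python3 - <<'E'
from h import *
c=cam("wrist");d=cam("scene");cv2.imwrite("pics/w5.png",np.hstack([c["frame"][:,100:400],cv2.resize(d["frame"][120:270,200:360],(410,384))]))
E
```

```text
t: 14.62
position: [0.5161, -0.1177, 0.1782]
tool_rot: [-1.571, -0.002, 0.007]
wrist_force: [0.6, 0.3, -0.4]
width: 0.0159
t: 14.95
position: [0.5148, -0.1174, 0.1754]
tool_rot: [-1.571, 0.002, 0.007]
wrist_force: [0.5, -0.7, -1.6]
width: 0.0161
```

View pics/w5.png

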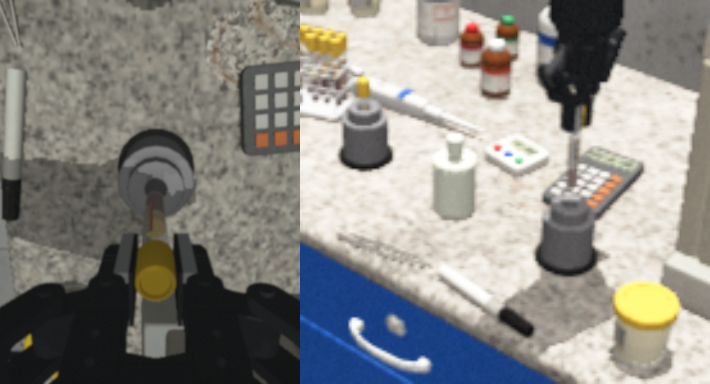

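Tube is out, bottom about 96 mm up. The tool can't tilt, so I'll pivot the tube in the pads: lower its end beside the carrier (+y side), then push in -y so the carrier's edge holds the lower end back.

```bash
python3 -m pendant '{"translation":[[0,0,0.8],[0,0,1.5],[0,0,1.5],[0,0,0.9],[0,0,0],[0,0,0]],"spin":[0,0,0,0,0,0],"claw":[0.5,0.5,0.5,0.5,0.5,0.5]}' 25
python3 -m pendant '{"translation":[[0,0.8,0],[0,1.4,0],[0,1.4,0],[0,1.4,0],[0,0.8,0],[0,0,0],[0,0,0]],"spin":[0,0,0,0,0,0,0],"claw":[0.5,0.5,0.5,0.5,0.5,0.5,0.5]}' 25
python3 -m pendant '{"translation":[[0,0,-0.5],[0,0,-0.5],[0,0,-0.5],[0,0,-0.5],[0,0,-0.5],[0,0,-0.5],[0,0,0],[0,0,0]],"spin":[0,0,0,0,0,0,0,0],"claw":[0.5,0.5,0.5,0.5,0.5,0.5,0.5,0.5]}' 25
python3 - <<'E'
from h import *
c=cam("wrist");d=cam("scene");cv2.imwrite("pics/w6.png",np.hstack([c["frame"][:,100:400],cv2.resize(d["frame"][120:270,200:360],(410,384))]))
E
```

```text
t: 15.55
position: [0.515, -0.0701, 0.1762]
tool_rot: [-1.571, 0.0, 0.009]
wrist_force: [0.1, -0.5, -0.2]
width: 0.0162
t: 16.13
position: [0.5148, -0.0712, 0.118]
tool_rot: [-1.571, 0.001, 0.006]
wrist_force: [0.3, -0.5, -0.3]
width: 0.0161
t: 16.8
position: [0.5154, -0.101, 0.1185]
tool_rot: [-1.571, -0.0, 0.006]
wrist_force: [-0.4, 1.0, 0.4]
width: 0.016
```

View pics/w6.png

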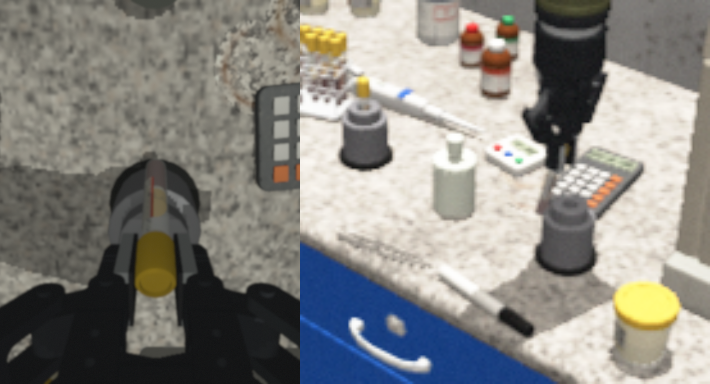

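The tube is pivoting (lower end lagging toward (155,160) at left). Continue.

```bash
python3 -m pendant '{"translation":[[0,0,-0.6],[0,0,-0.7],[0,0,-0.7],[0,0,-0.7],[0,0,-0.7],[0,0,-0.7],[0,0,-0.7],[0,0,0]],"spin":[0,0,0,0,0,0,0,0],"claw":[0.5,0.5,0.5,0.5,0.5,0.5,0.5,0.5]}' 25
python3 -m pendant '{"translation":[[0,-0.8,-0.3],[0,-1.5,0],[0,-2,0],[0,-2,0],[0,-2,0],[0,-1.5,0],[0,-0.6,0],[0,0,0]],"spin":[0,0,0,0,0,0,0,0],"claw":[0.5,0.5,0.5,0.5,0.5,0.5,0.5,0.5]}' 25
python3 -m pendant '{"translation":[[0,0,0],[0,0,0],[0,0,0]],"spin":[0,0,0],"claw":[0.5,0.5,0.5]}' 25
python3 - <<'E'
from h import *
s=robot.observe();g=np.array(s["position"])+[0,0,.019]
c=cam("wrist");P=cloud(c)
# tube below/beside pads: in plane x~grasp, outside fingers
w=P[(c["depth"]>0)&(abs(P[...,0]-g[0])<.012)&(P[...,2]>.095)&(P[...,1]>g[1]-.02)&(P[...,1]<g[1]+.12)&(P[...,2]<g[2]+.02)]
m=w.mean(0);u=np.linalg.svd(w-m,full_matrices=False)[2][0];u*=np.sign(u[2])
print(g,len(w),w.min(0),w.max(0),u,"tilt",np.degrees(np.arccos(u[2])))
for b in range(-2,13):
    k=w[(w[:,1]>g[1]+b*.01)&(w[:,1]<g[1]+b*.01+.01)]
    if len(k)>3: print(b,len(k),np.percentile(k[:,2],[5,50,95]).round(4))
d=cam("scene");cv2.imwrite("pics/w7.png",np.hstack([c["frame"][:,100:400],cv2.resize(d["frame"][120:270,200:360],(410,384))]))
E
```

```text
t: 17.57
position: [0.5155, -0.1515, 0.1187]
tool_rot: [-1.573, -0.001, 0.004]
wrist_force: [-0.7, 0.4, 1.8]
width: 0.0158
t: 18.23
position: [0.5166, -0.1523, 0.2241]
tool_rot: [-1.571, -0.003, 0.007]
wrist_force: [-0.5, -0.5, 0.3]
width: 0.0157
t: 18.48
position: [0.5149, -0.1515, 0.2211]
tool_rot: [-1.571, 0.002, 0.007]
wrist_force: [-0.1, -1.5, -0.2]
width: 0.016
[ 0.51493655 -0.15145308  0.24011531] 7798 [ 0.5029419  -0.16336418  0.17096354] [ 0.52693086 -0.08081766  0.26009781] [ 0.00864385 -0.63780303  0.77015101] tilt 39.632548256657465
-2 52 [0.2356 0.2574 0.2586]
-1 599 [0.2423 0.2505 0.259 ]
0 1284 [0.2451 0.2507 0.2588]
1 2318 [0.2311 0.2424 0.2566]
2 1014 [0.22   0.2275 0.2361]
3 801 [0.2079 0.2151 0.2214]
4 683 [0.196  0.203  0.2093]
5 574 [0.1839 0.1907 0.1973]
6 454 [0.1734 0.1791 0.1851]
7 19 [0.1717 0.1732 0.1749]
```

View pics/w7.png

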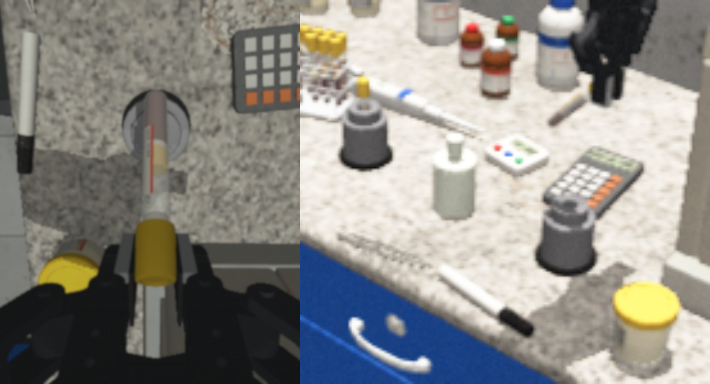

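Tube slants in the fingers, cap uppermost, lower end at about 170 mm; measured tilt about 39.6° (limits 33–57°), cover standing. One stillness check, then hand in.

```bash
python3 -m pendant '{"translation":[[0,0,0],[0,0,0],[0,0,0],[0,0,0],[0,0,0],[0,0,0],[0,0,0],[0,0,0]],"spin":[0,0,0,0,0,0,0,0],"claw":[0.5,0.5,0.5,0.5,0.5,0.5,0.5,0.5]}' 25
python3 - <<'E'
from h import *
s=robot.observe();g=np.array(s["position"])+[0,0,.019]
c=cam("wrist");P=cloud(c)
w=P[(c["depth"]>0)&(abs(P[...,0]-g[0])<.012)&(P[...,2]>.12)&(P[...,1]>g[1]+.022)&(P[...,1]<g[1]+.068)&(P[...,2]<g[2]+.02)]
u=np.linalg.svd(w-w.mean(0),full_matrices=False)[2][0];u*=np.sign(u[2])
print("tilt",np.degrees(np.arccos(u[2])),"low",w[:,2].min(),"dq",np.abs(s["dq"]).max())
d=cam("top");Q=cloud(d)
for l in("specimen_cup","open_holder","cover"):
    m=robot.masks_of(d,l)
    if m: q=Q[m[0]["mask"]&(d["depth"]>0)];print(l,m[0]["p"],np.median(q,0).round(3))
ok=30<np.degrees(np.arccos(u[2]))<57 and w[:,2].min()>.12
if ok: print(robot.sign_off())
E
```

```text
t: 19.25
position: [0.5157, -0.1516, 0.2224]
tool_rot: [-1.571, -0.0, 0.007]
wrist_force: [0.3, 0.4, 0.3]
width: 0.0155
tilt 39.366907090136586 low 0.17268145455217726 dq 0.0018190140194040273
specimen_cup 0.6 [ 0.424 -0.292  0.069]
open_holder 0.61 [0.513 0.202 0.058]
cover 0.87 [0.505 0.051 0.069]
the job is handed in; nothing more can be done
None
```

I handed the job in at about 19 s, with the sample tube held slanted at about 39° in the air; no verdict comes back, so success isn't confirmed.

- **Cover:** I lifted it off by its knob and lowered it until it touched the worktop at (0.513, 0.048). I then let go and it stood upright, about 166 mm from the carrier.
- **Tube:** I gripped it by the cap and drew it straight up until its lower end was about 96 mm above the worktop. The moves cannot tilt the tool, so I pushed the lower part of the tube against the carrier's edge to turn it in the pads, then raised it clear.

**Last checks:**
- **Tilt:** the tube leaned 39.4° with the cap uppermost. That is short of 45° but inside the 33–57° limits. It read 39.6° about 0.8 s earlier, so it is not slipping noticeably.
- **Height and stillness:** its lower end was about 0.17 m up, and the arm was still.
- **Cover and open holder:** both were where expected.
- **Other tube:** I did not measure it separately, but it looked upright in its holder in the last scene view.
- **Specimen cup (disagreed):** in the top view its median point read y = -0.292, against -0.264 at the start. That is almost the 30 mm limit. I think the arm hid part of the cup: the match was weaker (0.60 against 0.87), it looked in place in the last scene view, and the wrist felt no sign of contact. I did not check further before handing in.

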